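Put the blue soap to cure and roll the bin shut

ROBOT

A 6-joint arm with a two-finger parallel gripper is mounted at the origin on a cart in front of the work surface, level with it; the furniture and walls round the work are solid. World frame = base frame: x ahead of the robot, y to its left, z up, the work surface at z = 0. Lengths are in mm, angles in rad, forces in N, time in s.
With the tool pointing down it reaches from about 250 to 850 mm from the base axis. Payload 12.5 kg.
Tool frame: the origin (TCP) lies midway between the tips of the shut fingers; the grasp point (between the pads) lies 19 mm behind it (bot.grip_depth is the distance from the TCP to the grasp point, in mm); z points along the fingers, y is the line along which they close (so a half turn about z gives the same grasp; the last joint's range is limited). The gripper opens to 93 mm and grips with 3 to 60 N. Pads are 15 mm wide; open, the fingers measure 128 mm over their backs; the gripper's body (75 mm by 188 mm) begins 65 mm behind the grasp point.
Start: joints at [1.05, 0.351, 1.652, -0, 1.139, -0.085], TCP at [232.143, 498.592, 218.633] pointing down, gripper open.
Joint ranges: [-2.75, 2.75], [-0.79, 2.1], [0.01, 2.65], [-1.57, 4.71], [0.07, 3.14], [-2.87, 2.87]. Speed limits (rad/s): [2.22, 2.22, 2.79, 3.14, 3.14, 3.14].

INTERFACE

Orientations are given as [roll, pitch, yaw] about the fixed x, y, z axes, in that order (R = Rz(yaw) Ry(pitch) Rx(roll)).
In Python, from plant import bot, imaging gives the robot as it stands.
- The arm moves only by the tool apply_moves, never from a script. Its argument "motion" is a list of rows, each an object with "linear": the shift along the tool's x, y, z in cm, a list of three; "yaw": the turn about the tool's z in degrees. A call has 1 to 12 rows; each row is the pose to reach, as a shift and turn from the pose commanded when the call began, along the tool's axes at that moment; what a row does not reach only later rows make up. A row lasts 1/10 s, in which the tool goes at most 50 mm and 8.59 degrees, less where a joint would pass 70% of its speed; a pose out of reach is approached as far as the arm can. A call with a gripper value outside its range is refused whole. "jaw" is the closure, from 0 (fully open) to 1 (shut), set as the call begins (left out, the last holds). The fingers move at their own pace and stop on an object; "grip_force" is the grip in N (left out, the last holds). Time passes only in rows, so rows that repeat a pose let the fingers close. It gives the time, the measured TCP pose, the force, the opening and the grip force at its end, in the units of the state.
- bot.observe(): the state, without advancing time (a new reading comes with each control period).
- imaging.grab_frame(name): name is "scene" or "top"; returns a dict with "img" (384x512x3 uint8, red, green, blue), "intrinsics" (3x3 intrinsics, pixels), "origin" and "rotation" of the camera in the world. Camera axes: x right, y down, z forward; pixel columns grow to the right and rows downward; lengths in mm; the calibration is good to about 2 mm. A picture is of the moment at which its call begins. There is no depth.
- bot.finish_job(): hands the job in; it is judged then, once.
The state is a dict: "time_s": time; "q": joint angles; "dq": joint speeds; "tau": joint torques, N m; "position": TCP position; "ee_rot": TCP orientation; "contact_force": force on the tool from outside, world axes, zero at the start; "torque": the same for the moment, N m; "opening": opening from 0.0 (shut) to 1.0 (fully open); "gripper_force": force on a finger pad.
Only numpy, scipy, OpenCV 4.12 (cv2) and the standard library are available. Lean on these libraries where they do the work, as an engineer would, in place of code of your own. Each camera call takes 0.05 s, during which the arm holds its last target. There are 200 camera calls.

TASK

Three soaps stand on the bare table to the right of the roll-top curing bin. Set the blue one of them down gently on the rack inside the bin: lower it all the way, do not drop it. Then roll the slatted cover forward by its brass handle until the bin is fully shut.

Things in the scene. Friction and masses are not known exactly. Their poses are not given: they have to be found in the camera images.
- blue_soap_centre (a point): Centre (17.5 mm above the underside) of the pale blue lumpy soap, 67 x 67 x 35 mm, 60 to 120 g, loose on the bare table to the right of the bin, beside a pale pink and a black one of like size (not one of those on the white paper at the left). z is up, x and y run square across its sides: grasp it along x or y (67 mm), the diagonals are wider.
- rack (a point): Middle of the top of the slatted rack inside the wooden roll-top bin, 88 mm above the table; x to the bin's back, y along its width, z up. Fixed, 236 (x) by 284 mm (y). Rack x -95 to 90, y -130 to 130 mm; front board at x = -107 to -97 rises 40 mm above the rack, round sides 118 mm. With the cover open the mouth is free from above over x = -90 to +25 mm; best spot for the soap x = -30, y = 0.
- cover (a joint): Angle of the curved slatted cover (radius 105 mm) that rolls on a circular track about the bin's y axis through the rack point. 0 = fully shut, front edge down on the front board; it grows as the cover rolls up and back, to 1.57 = fully open (it starts nearly so). Stays where it is left; 2 to 4 N at the handle moves it.
- handle (a point): Centre of the brass handle on the cover's front edge: round bar, 22 mm thick, 36 mm long along the bin's y, free at both ends (pinch it by its ends), on a short central stem, its underside 27 mm off the cover's face. At joint value q it lies at x = -147 cos(q + 0.536), y = 0, z = 147 sin(q + 0.536) mm from the rack point, in the bin's frame.

How it is judged:
By the outcome, as a careful person would: the job done as asked, in the order asked, and still so for the second after the job is handed in, with the robot touching nothing.
It also fails if it takes over 51 s, if anything falls off the work surface, if the arm or the gripper's body presses on something with over 40 N, if the wrist force passes 120 N, or if a joint passes its speed limit or range.

## Working session

There is one attempt and no reset: what is moved stays moved. The work goes in short steps, Python scripts to look and compute and a tool call to move; the robot and the scene stay as the last step left them, time stands still between calls to the robot, and variables do not carry over. Pictures are saved under pics/ and viewed, at most 14 in all, crops included, and the job is handed in when it is done.

Besides the shell and the picture viewer there is one more tool, called after ">>>" in YAML: its name, and indented under it one key for each argument. apply_moves: Moves the arm, as the interface text tells. Its arguments: {"type":"object","properties":{"motion":{"type":"array","items":{"type":"object","properties":{"linear":{"type":"array","items":{"type":"number"}},"yaw":{"type":"number"}}}},"jaw":{"type":"number"},"grip_force":{"type":"number"}},"required":["motion"]}

```bash
mkdir -p pics; python3 - <<'E'
from plant import bot, imaging
import cv2
print(bot.observe())
for n in("scene","top"):
    f=imaging.grab_frame(n); cv2.imwrite(f"pics/{n}0.png",f["img"][:,:,::-1]); print(n,f["intrinsics"].tolist(),f["origin"],f["rotation"].tolist() if hasattr(f["rotation"],"tolist") else f["rotation"])
E
```

```text
{'time_s': 0.0, 'q': array([ 1.05041009e+00,  3.51231477e-01,  1.65240169e+00, -4.09933323e-06,
        1.13915543e+00, -8.45898645e-02]), 'dq': array([-0.0008019 ,  0.00089879,  0.00063979,  0.00094935,  0.00021927,
        0.0008983 ]), 'tau': array([ 1.03182439e-03, -4.97336876e+01, -2.85253447e+01,  6.98925275e-02,
        2.58852378e-02, -1.19530891e-04]), 'position': array([231.97114172, 498.30214226, 218.11256845]), 'ee_rot': array([-3.14040067e+00, -9.73362655e-05,  2.70579794e+00]), 'contact_force': array([-0.30961949,  0.19896546, -0.53573647]), 'torque': array([-0.0190535 ,  0.06409155,  0.00593721]), 'gripper_force': 0.0, 'opening': 1.00140163413954}
scene [[350.6409527709113, 0.0, 257.59537809036635], [0.0, 350.6409527709113, 195.49125928142038], [0.0, 0.0, 1.0]] [  80.93994301 -625.80052933  761.20709999] [-2.3698581792944866, 2.5131303821979145e-05, -0.7896560837722555]
top [[397.23941281669, 0.0, 259.52831809063167], [0.0, 397.23941281669, 186.4935597433287], [0.0, 0.0, 1.0]] [ 356.84611554 -196.27705154 1087.7308835 ] [-2.990264796798578, -0.008086818057031042, -1.5524221585313616]
```

View pics/scene0.png

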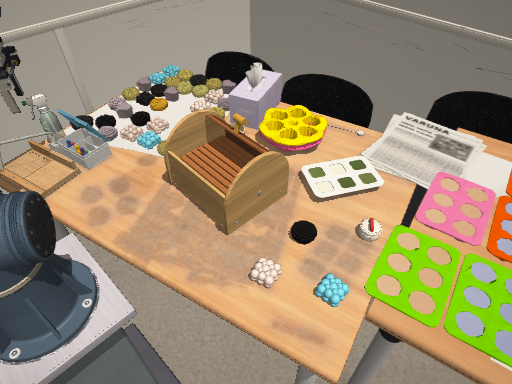

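View pics/top0.png

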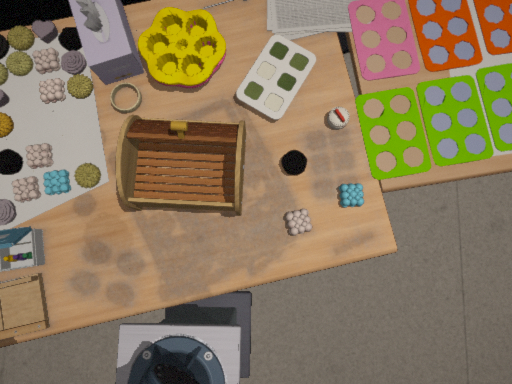

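The top view shows the blue soap at (351,195), the bin spanning columns 118-245 with its front towards the robot, and the brass handle at (179,128). The scene view shows the blue soap at (332,289) and the handle at (238,122). I'll zoom in next.

```bash
cat > h.py <<'E'
import numpy as np, cv2
from scipy.spatial.transform import Rotation as R
from plant import bot, imaging
def ray(f,px):
    d=np.linalg.inv(f["intrinsics"])@[px[0],px[1],1]
    return np.array(f["origin"]),R.from_euler('xyz',f["rotation"]).apply(d)
def onz(f,px,z):
    o,d=ray(f,px); return o+d*(z-o[2])/d[2]
def proj(f,p):
    c=R.from_euler('xyz',f["rotation"]).inv().apply(np.atleast_2d(p)-f["origin"]); u=c@np.array(f["intrinsics"]).T
    return u[:,:2]/u[:,2:]
def tri(rs):
    A=0;b=0
    for o,d in rs:
        d=d/np.linalg.norm(d);M=np.eye(3)-np.outer(d,d);A=A+M;b=b+M@o
    return np.linalg.solve(A,b)
def blue(f,win):
    h=cv2.cvtColor(f["img"],cv2.COLOR_RGB2HSV);m=cv2.inRange(h,(85,80,60),(110,255,255))
    k=np.zeros_like(m);x0,y0,x1,y1=win;k[y0:y1,x0:x1]=m[y0:y1,x0:x1];return k
E
python3 - <<'E'
from h import *
s=imaging.grab_frame("scene");t=imaging.grab_frame("top")
mt=blue(t,(330,170,375,220));ms=blue(s,(305,260,360,320))
ct=[m.mean() for m in np.nonzero(mt)[::-1]];cs=[m.mean() for m in np.nonzero(ms)[::-1]]
print(ct,cs,tri([ray(t,ct),ray(s,cs)]),onz(t,ct,20),onz(s,cs,20))
pts=cv2.findNonZero(mt);r=cv2.minAreaRect(pts);print(r,[onz(t,p,17.5)[:2].round(1).tolist() for p in cv2.boxPoints(r)])
a=cv2.resize(t["img"][105:225,105:255],None,fx=5,fy=5,interpolation=cv2.INTER_CUBIC);cv2.imwrite("pics/bt.png",a[:,:,::-1])
b=cv2.resize(s["img"][95:240,155:300],None,fx=4,fy=4,interpolation=cv2.INTER_CUBIC);cv2.imwrite("pics/bs.png",b[:,:,::-1])
c=cv2.resize(t["img"][165:225,320:380],None,fx=8,fy=8,interpolation=cv2.INTER_CUBIC);cv2.imwrite("pics/bl.png",c[:,:,::-1])
E
```

```text
[np.float64(351.0127659574468), np.float64(194.57659574468084)] [np.float64(331.6344725111441), np.float64(289.60475482912335)] [ 504.39705436 -454.02853236    6.49952892] [ 502.4746972 -450.734157    20.       ] [ 496.91308192 -457.16436466   20.        ]
((351.0025634765625, 194.53553771972656), (22.157833099365234, 23.01279640197754), 85.91438293457031) [[530.5, -418.2], [536.3, -481.1], [475.6, -484.2], [469.9, -421.8]]
```

View pics/bt.png

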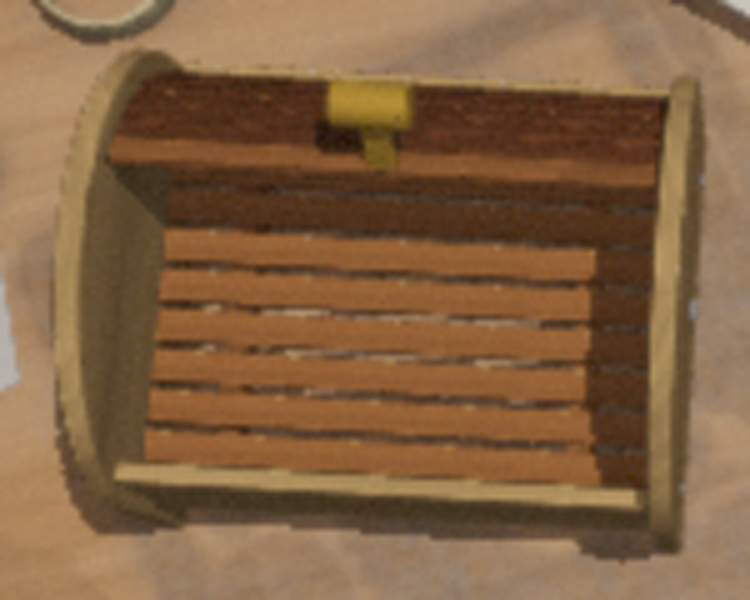

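View pics/bs.png

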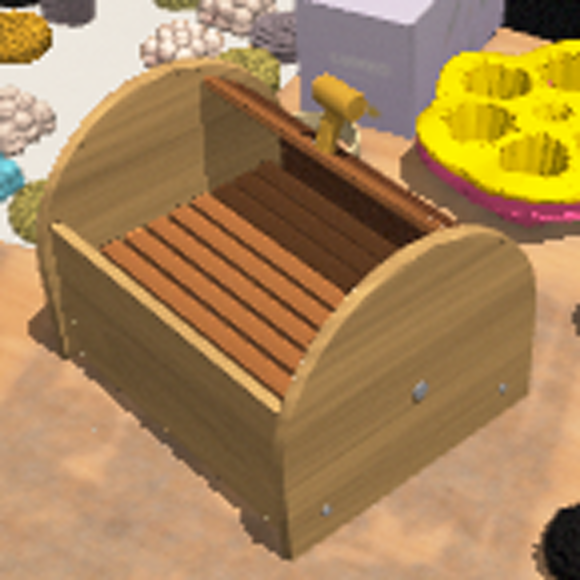

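View pics/bl.png

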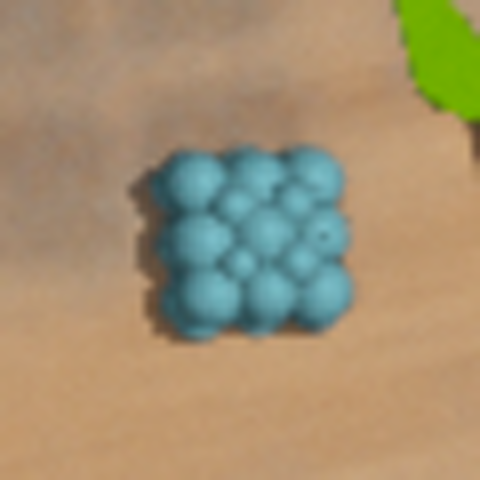

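Bin crop (top): the front board's top strip runs from crop (118,472) to (640,497), and the handle bar is centred at (370,105). In the scene crop the handle is at about (340,97), and the front board's top runs from (52,225) to about (285,405). I'll fit the poses from these.

```bash
python3 - <<'E'
from h import *
from scipy.optimize import least_squares
s=imaging.grab_frame("scene");t=imaging.grab_frame("top")
T=lambda x,y:np.array([105+x/5-.4,105+y/5-.4]); S=lambda x,y:np.array([155+x/4-.4,95+y/4-.4])
# soap: hull-model centroid + bbox fit
g=np.array([(x,y,z) for x in(-31,31) for y in(-31,31) for z in(-17,-8,8,17)],float)
g[np.abs(g[:,2])>10,:2]*=.85
def soap(p):
    r=[]
    P=R.from_euler('z',p[2]).apply(g)+[p[0],p[1],17.5]
    for f,w in((t,(330,170,375,220)),(s,(305,260,360,320))):
        q=proj(f,P);o=cv2.findNonZero(blue(f,w))[:,0]
        for a in np.linspace(0,np.pi,12,endpoint=False):
            n=np.array([np.cos(a),np.sin(a)]);r+= [(q@n).max()/2+(q@n).min()/2-(o@n).max()/2-(o@n).min()/2]
    return r
v=least_squares(soap,[501,-452,.09]);print("soap",v.x,np.round(v.fun,1))
print("handle",tri([ray(t,T(370,104)),ray(s,S(340,97))]))
def b2w(p,P): return R.from_euler('z',p[2]).apply(P)+[p[0],p[1],88]
def res(p):
    q=p[3]+.536
    H=[-147*np.cos(q),0,147*np.sin(q)]
    a=proj(t,b2w(p,np.array([H,[-102,130,40],[-102,-130,40]])));b=proj(s,b2w(p,np.array([H,[-102,130,40],[-102,-130,40]])))
    return np.r_[a[0]-T(370,104),a[1]-T(118,472),(a[2]-T(640,497))*[.3,1],b[0]-S(340,97),b[1]-S(55,226),(b[2]-S(285,405))*.5]
v=least_squares(res,[500,0,0,1.5]);print(v.x,np.round(v.fun,2))
E
```

```text
soap [ 5.00622363e+02 -4.53689828e+02  1.91713700e-02] [ 1.   1.4  1.6  1.5  1.1  0.9  0.4  0.1 -0.1 -0.  -0.4 -0.4 -0.2 -0.7
 -1.3 -1.  -1.  -1.  -1.3 -0.8 -0.7 -0.8 -0.7 -0.3]
handle [625.10035691 -16.34369747 222.24485025]
[ 5.64569759e+02 -1.48256839e+01 -2.49363605e-02  1.45877025e+00] [ 0.19 -0.15 -0.45  0.22  0.67 -0.07 -0.25  0.13  0.   -0.58  0.52  0.81]
```

```bash
cat >> h.py <<'E'
def to(*tg):
    o=bot.observe();r=R.from_euler('xyz',o["ee_rot"]);yaw=o["ee_rot"][2]
    print(round(o["time_s"],2),o["position"].round(1),o["ee_rot"].round(3),"F",o["contact_force"].round(1),round(o["opening"],3),round(o["gripper_force"],1),"q6",o["q"][5].round(2))
    rr=R.from_euler('xyz',[np.pi,0,yaw])
    for x,y,z,w in tg:
        print("lin cm",(rr.inv().apply(np.array([x,y,z])-o["position"])/10).round(2),"yaw",round(-np.degrees((w-yaw+np.pi/2)%np.pi-np.pi/2),1))
E
python3 -c "
from h import *
to((500.6,-452.5,262,np.pi+.07))"
```

```text
0.3 [232.1 498.5 218.5] [-3.141 -0.     2.706] F [-0.2 -0.2  0.2] 1.0 0.0 q6 -0.08
lin cm [-64.49 -74.88  -4.35] yaw -29.0
```

>>> apply_moves:
  motion:
    - {"linear": [-3, -3.6, -1], "yaw": -3}
    - {"linear": [-6, -7.2, -2], "yaw": -6}
    - {"linear": [-9.2, -10.7, -3], "yaw": -9}
    - {"linear": [-12.4, -14.4, -4], "yaw": -12}
    - {"linear": [-15.5, -18, -4.4], "yaw": -15}
    - {"linear": [-18.6, -21.6, -4.4], "yaw": -18}
    - {"linear": [-21.7, -25.2, -4.4], "yaw": -21}
    - {"linear": [-24.8, -28.8, -4.4], "yaw": -24}
    - {"linear": [-27.9, -32.4, -4.4], "yaw": -27}
    - {"linear": [-31, -36, -4.4], "yaw": -29}
    - {"linear": [-34, -39.5, -4.4], "yaw": -29}
    - {"linear": [-37, -43, -4.4], "yaw": -29}

```text
time_s: 1.5
position: [386.1, -49.5, 262.9]
ee_rot: [-3.141, 0.001, -3.072]
contact_force: [1.5, 1.0, 0.4]
opening: 0.999
gripper_force: 0.0
```

```bash
python3 -c "
from h import *
to((500.6,-452.5,262,np.pi+.07),(500.6,-452.5,120,np.pi+.07))"
```

```text
1.5 [386.1 -49.5 262.9] [-3.141e+00  1.000e-03 -3.072e+00] F [1.5 1.  0.4] 0.999 0.0 q6 -1.89
lin cm [ -8.6  -41.     0.09] yaw -0.0
lin cm [ -8.6  -41.    14.29] yaw -0.0
```

>>> apply_moves:
  motion:
    - {"linear": [-0.9, -4.4, 0]}
    - {"linear": [-1.8, -8.8, 0]}
    - {"linear": [-2.7, -13.2, 0]}
    - {"linear": [-3.6, -17.6, 0]}
    - {"linear": [-4.5, -22, 0]}
    - {"linear": [-5.5, -26.4, 2]}
    - {"linear": [-6.4, -30.6, 4]}
    - {"linear": [-7.4, -34.8, 6]}
    - {"linear": [-8.2, -38.3, 9]}
    - {"linear": [-8.4, -40.3, 11.5]}
    - {"linear": [-8.4, -40.3, 13]}
    - {"linear": [-8.4, -40.3, 13]}

```text
invalid input
```

```bash
python3 - <<'E'
from h import *
s=imaging.grab_frame("scene");t=imaging.grab_frame("top")
a=cv2.resize(t["img"][150:240,310:400],None,fx=5,fy=5,interpolation=cv2.INTER_CUBIC)
b=cv2.resize(s["img"][210:325,270:385],(450,450),interpolation=cv2.INTER_CUBIC)
cv2.imwrite("pics/g1.png",cv2.hconcat([a,b])[:,:600*2][:,:,::-1][:, :800] if 0 else cv2.resize(cv2.hconcat([a,b]),(800,400))[:,:,::-1])
to((500.6,-452.5,60,np.pi+.07),(500.6,-452.5,4,np.pi+.07))
E
```

```text
1.6 [386.9 -51.5 262.7] [-3.141  0.    -3.076] F [-0.3 -0.1 -0.2] 0.998 0.0 q6 -1.89
lin cm [ -8.74 -40.76  20.27] yaw -0.3
lin cm [ -8.74 -40.76  25.87] yaw -0.3
```

View pics/g1.png

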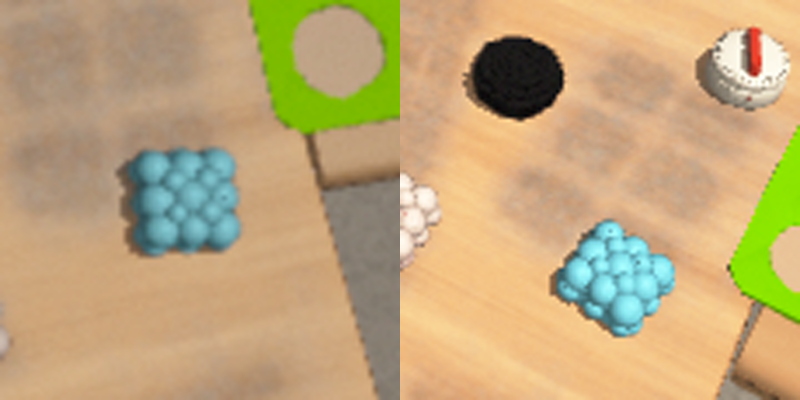

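The move was refused (rows need a yaw), so the picture shows only the soap, untouched. I'll resend with yaw included.

>>> apply_moves:
  motion:
    - {"linear": [-0.9, -4.4, 0], "yaw": 0}
    - {"linear": [-1.8, -8.8, 0], "yaw": 0}
    - {"linear": [-2.7, -13.2, 0], "yaw": 0}
    - {"linear": [-3.6, -17.6, 0], "yaw": 0}
    - {"linear": [-4.5, -22, 0], "yaw": 0}
    - {"linear": [-5.5, -26.4, 2], "yaw": 0}
    - {"linear": [-6.4, -30.6, 4], "yaw": 0}
    - {"linear": [-7.4, -34.8, 6], "yaw": 0}
    - {"linear": [-8.2, -38.3, 9], "yaw": 0}
    - {"linear": [-8.7, -40.7, 11.5], "yaw": 0}
    - {"linear": [-8.7, -40.7, 13], "yaw": 0}
    - {"linear": [-8.7, -40.7, 13], "yaw": 0}

```text
time_s: 2.8
position: [500.8, -445.8, 130.0]
ee_rot: [3.138, -0.003, -3.071]
contact_force: [-0.3, 0.2, -0.1]
opening: 1.002
gripper_force: 0.0
```

```bash
python3 - <<'E'
from h import *
s=imaging.grab_frame("scene");t=imaging.grab_frame("top")
a=cv2.resize(t["img"][150:240,310:400],None,fx=5,fy=5,interpolation=cv2.INTER_CUBIC)
b=cv2.resize(s["img"][210:325,270:385],(450,450),interpolation=cv2.INTER_CUBIC)
cv2.imwrite("pics/g2.png",cv2.resize(cv2.hconcat([a,b]),(800,400))[:,:,::-1])
to((500.6,-452.5,60,np.pi+.07),(500.6,-452.5,4,np.pi+.07))
E
```

```text
2.9 [ 501.8 -446.3  133.4] [-3.142  0.    -3.07 ] F [0.1 0.2 0.4] 1.001 0.0 q6 -2.44
lin cm [ 0.16 -0.61  7.34] yaw 0.1
lin cm [ 0.16 -0.61 12.94] yaw 0.1
```

View pics/g2.png

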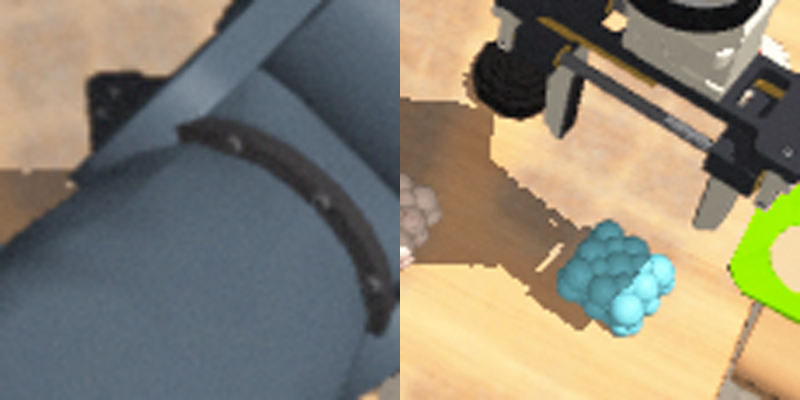

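The fingers straddle the soap in the scene view, with the tips at about (565,135) and (705,225) of the crop. The tray is clear, so I'll descend.

>>> apply_moves:
  motion:
    - {"linear": [0.1, -0.6, 3], "yaw": 0}
    - {"linear": [0.1, -0.6, 6], "yaw": 0}
    - {"linear": [0.1, -0.6, 8.5], "yaw": 0}
    - {"linear": [0.1, -0.6, 10.5], "yaw": 0}
    - {"linear": [0.1, -0.6, 12], "yaw": 0}
    - {"linear": [0.1, -0.6, 12.8], "yaw": 0}
    - {"linear": [0.1, -0.6, 12.8], "yaw": 0}
    - {"linear": [0.1, -0.6, 12.8], "yaw": 0}

```text
time_s: 3.7
position: [501.4, -453.6, 5.8]
ee_rot: [-3.14, 0.001, -3.071]
contact_force: [-1.0, -0.6, 0.8]
opening: 0.999
gripper_force: 0.0
```

>>> apply_moves:
  motion:
    - {"linear": [0, 0, 0], "yaw": 0}
    - {"linear": [0, 0, 0], "yaw": 0}
    - {"linear": [0, 0, 0], "yaw": 0}
    - {"linear": [0, 0, 0], "yaw": 0}
    - {"linear": [0, 0, 0], "yaw": 0}
    - {"linear": [0, 0, 0], "yaw": 0}
    - {"linear": [0, 0, 0], "yaw": 0}
    - {"linear": [0, 0, 0], "yaw": 0}
  jaw: 1
  grip_force: 12

```text
time_s: 4.5
position: [500.9, -453.5, 4.9]
ee_rot: [-3.141, 0.0, -3.071]
contact_force: [-0.5, 0.4, 3.5]
opening: 0.702
gripper_force: 12.0
```

>>> apply_moves:
  motion:
    - {"linear": [0, 0, -1], "yaw": 0}
    - {"linear": [0, 0, -3], "yaw": 0}
    - {"linear": [0, 0, -6], "yaw": 0}
    - {"linear": [0, 0, -10], "yaw": 0}
    - {"linear": [0, 0, -14], "yaw": 0}
    - {"linear": [0, 0, -18], "yaw": 0}
    - {"linear": [0, 0, -22], "yaw": 0}
    - {"linear": [0, 0, -25], "yaw": 0}
    - {"linear": [0, 0, -25], "yaw": 0}

```text
time_s: 5.4
position: [501.9, -454.2, 260.0]
ee_rot: [-3.136, 0.005, -3.071]
contact_force: [0.1, 0.1, -0.9]
opening: 0.701
gripper_force: 12.0
```

```bash
python3 -c "
from h import *
to((534.6,-14.1,254,np.pi-.025))"
```

```text
5.4 [ 501.9 -454.2  260. ] [-3.136  0.005 -3.071] F [ 0.1  0.1 -0.9] 0.701 12.0 q6 -2.45
lin cm [-6.36 43.67  0.6 ] yaw 5.5
```

>>> apply_moves:
  motion:
    - {"linear": [-0.3, 2, 0], "yaw": 0.5}
    - {"linear": [-0.8, 5.5, 0], "yaw": 1}
    - {"linear": [-1.4, 9.5, 0], "yaw": 1.5}
    - {"linear": [-2, 13.7, 0], "yaw": 2}
    - {"linear": [-2.6, 18, 0], "yaw": 2.5}
    - {"linear": [-3.3, 22.5, 0], "yaw": 3}
    - {"linear": [-3.9, 27, 0], "yaw": 3.5}
    - {"linear": [-4.6, 31.5, 0], "yaw": 4}
    - {"linear": [-5.2, 36, 0], "yaw": 4.5}
    - {"linear": [-5.8, 40, 0], "yaw": 5}
    - {"linear": [-6.3, 42.7, 0], "yaw": 5.5}
    - {"linear": [-6.4, 43.7, 0], "yaw": 5.5}

```text
time_s: 6.6
position: [533.5, -10.6, 253.9]
ee_rot: [3.141, -0.001, 3.118]
contact_force: [-0.4, -0.4, -0.8]
opening: 0.703
gripper_force: 12.0
```

>>> apply_moves:
  motion:
    - {"linear": [0, 0, 0], "yaw": 0}
    - {"linear": [0, 0, 0], "yaw": 0}
    - {"linear": [0, 0, 0], "yaw": 0}

```text
time_s: 6.9
position: [533.9, -14.1, 254.4]
ee_rot: [-3.141, -0.0, 3.115]
contact_force: [0.6, -0.2, -1.6]
opening: 0.7
gripper_force: 12.0
```

```bash
python3 - <<'E'
from h import *
s=imaging.grab_frame("scene")
cv2.imwrite("pics/p1.png",cv2.resize(s["img"][60:240,130:330],(667,600),interpolation=cv2.INTER_CUBIC)[:,:,::-1])
to((534.6,-14.1,100,np.pi-.025))
E
```

```text
6.95 [533.9 -14.1 254.5] [-3.141 -0.     3.115] F [ 0.2 -0.4 -0.8] 0.701 12.0 q6 -1.66
lin cm [-0.07 -0.   15.45] yaw -0.1
```

View pics/p1.png

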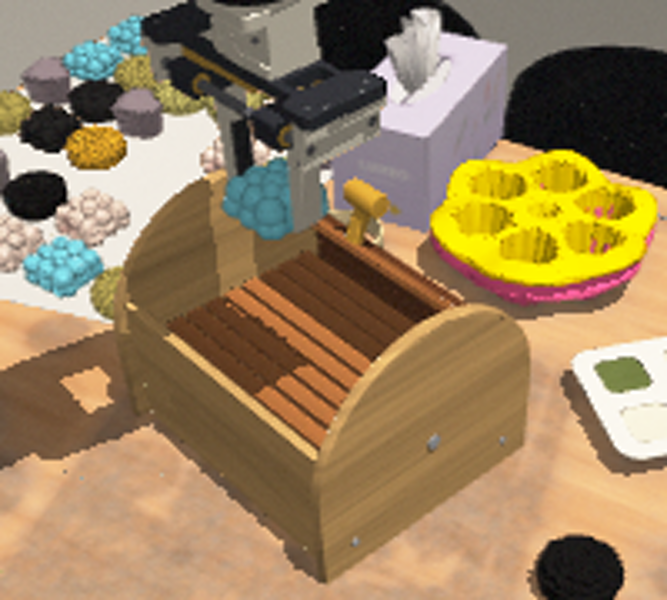

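The soap is held level over the bin mouth, clear of the cover's edge and of the handle (at about (365,205) in the crop). I'll lower it.

>>> apply_moves:
  motion:
    - {"linear": [0, 0, 2], "yaw": 0}
    - {"linear": [0, 0, 5], "yaw": 0}
    - {"linear": [0, 0, 8], "yaw": 0}
    - {"linear": [0, 0, 11], "yaw": 0}
    - {"linear": [0, 0, 13.5], "yaw": 0}
    - {"linear": [0, 0, 15], "yaw": 0}
    - {"linear": [0, 0, 15.2], "yaw": 0}
    - {"linear": [0, 0, 15.2], "yaw": 0}
    - {"linear": [0, 0, 15.2], "yaw": 0}

```text
time_s: 7.85
position: [534.6, -13.3, 103.6]
ee_rot: [-3.141, 0.001, 3.116]
contact_force: [0.4, 0.3, -0.4]
opening: 0.699
gripper_force: 12.0
```

>>> apply_moves:
  motion:
    - {"linear": [0, 0, 0.1], "yaw": 0}
    - {"linear": [0, 0, 0.2], "yaw": 0}
    - {"linear": [0, 0, 0.3], "yaw": 0}
    - {"linear": [0, 0, 0.4], "yaw": 0}
    - {"linear": [0, 0, 0.5], "yaw": 0}
    - {"linear": [0, 0, 0.6], "yaw": 0}
    - {"linear": [0, 0, 0.6], "yaw": 0}
    - {"linear": [0, 0, 0.6], "yaw": 0}

```text
time_s: 8.65
position: [534.0, -12.9, 96.6]
ee_rot: [-3.142, -0.0, 3.116]
contact_force: [0.1, -0.5, -0.6]
opening: 0.699
gripper_force: 12.0
```

Not touching yet, so I'll go on in small steps.

>>> apply_moves:
  motion:
    - {"linear": [0, 0, 0.1], "yaw": 0}
    - {"linear": [0, 0, 0.2], "yaw": 0}
    - {"linear": [0, 0, 0.3], "yaw": 0}
    - {"linear": [0, 0, 0.3], "yaw": 0}
    - {"linear": [0, 0, 0.3], "yaw": 0}

```text
time_s: 9.15
position: [534.0, -12.9, 93.6]
ee_rot: [-3.142, -0.0, 3.116]
contact_force: [0.3, 0.3, -1.1]
opening: 0.7
gripper_force: 12.0
```

>>> apply_moves:
  motion:
    - {"linear": [0, 0, 0.1], "yaw": 0}
    - {"linear": [0, 0, 0.1], "yaw": 0}
    - {"linear": [0, 0, 0.1], "yaw": 0}

```text
time_s: 9.45
position: [534.1, -12.9, 92.8]
ee_rot: [-3.142, 0.0, 3.116]
contact_force: [-0.7, 0.3, 3.0]
opening: 0.699
gripper_force: 12.0
```

Contact (+3 N). Release, then retreat.

>>> apply_moves:
  motion:
    - {"linear": [0, 0, 0], "yaw": 0}
    - {"linear": [0, 0, 0], "yaw": 0}
    - {"linear": [0, 0, 0], "yaw": 0}
    - {"linear": [0, 0, 0], "yaw": 0}
    - {"linear": [0, 0, 0], "yaw": 0}
    - {"linear": [0, 0, 0], "yaw": 0}
  jaw: 0

```text
time_s: 10.05
position: [534.0, -12.9, 92.6]
ee_rot: [3.142, -0.0, 3.116]
contact_force: [-0.1, 0.3, -0.7]
opening: 0.995
gripper_force: 0.0
```

>>> apply_moves:
  motion:
    - {"linear": [0, 0, -1], "yaw": 0}
    - {"linear": [0, 0, -3], "yaw": 0}
    - {"linear": [0, 0, -6], "yaw": 0}
    - {"linear": [0, 0, -9.5], "yaw": 0}
    - {"linear": [0, 0, -13], "yaw": 0}
    - {"linear": [0, 0, -16.5], "yaw": 0}
    - {"linear": [0, 0, -19], "yaw": 0}
    - {"linear": [0, 0, -19], "yaw": 0}
    - {"linear": [0, 0, -19], "yaw": 0}

```text
time_s: 10.95
position: [533.8, -12.9, 282.9]
ee_rot: [-3.142, 0.001, 3.116]
contact_force: [0.2, 0.9, -0.8]
opening: 1.003
gripper_force: 0.0
```

```bash
python3 - <<'E'
from h import *
s=imaging.grab_frame("scene")
cv2.imwrite("pics/p2.png",cv2.resize(s["img"][60:240,130:330],(667,600),interpolation=cv2.INTER_CUBIC)[:,:,::-1])
X,Y,w=564.6,-14.8,-.025
L=[]
for q in (1.46,1.3,1.1,.9,.7,.5,.3,.1,0):
    a=q+.536;c=-147*np.cos(a);L.append((X+c*np.cos(w),Y+c*np.sin(w),88+147*np.sin(a)-15,np.pi+w));print(q,np.round(L[-1],1))
to(*L)
E
```

```text
1.46 [625.2 -16.3 206.9   3.1]
1.3 [603.1 -15.8 214.9   3.1]
1.1 [574.2 -15.  219.7   3.1]
0.9 [544.9 -14.3 218.7   3.1]
0.7 [516.3 -13.6 211.8   3.1]
0.5 [489.7 -12.9 199.5   3.1]
0.3 [466.1 -12.3 182.1   3.1]
0.1 [446.4 -11.8 160.3   3.1]
0 [438.3 -11.6 148.1   3.1]
11.0 [533.5 -12.9 282. ] [ 3.142e+00 -1.000e-03  3.116e+00] F [-0.1  0.4  0.1] 1.002 0.0 q6 -1.66
lin cm [-9.17 -0.11  7.51] yaw -0.0
lin cm [-6.96 -0.11  6.72] yaw -0.0
lin cm [-4.07 -0.11  6.24] yaw -0.0
lin cm [-1.14 -0.11  6.34] yaw -0.0
lin cm [ 1.72 -0.12  7.02] yaw -0.0
lin cm [ 4.38 -0.12  8.26] yaw -0.0
lin cm [ 6.74 -0.12 10.  ] yaw -0.0
lin cm [ 8.72 -0.12 12.17] yaw -0.0
lin cm [ 9.53 -0.12 13.4 ] yaw -0.0
```

View pics/p2.png

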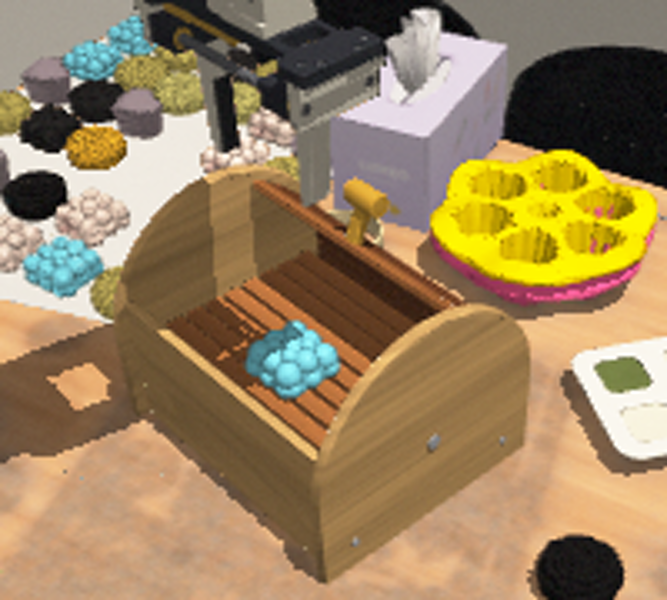

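The soap rests flat on the rack at crop (293,360), clear of the cover's path. Next the handle: move over it, lower, then pinch its ends.

>>> apply_moves:
  motion:
    - {"linear": [-2, -0.1, 0], "yaw": 0}
    - {"linear": [-5, -0.2, 0], "yaw": 0}
    - {"linear": [-8, -0.3, 0], "yaw": 0}
    - {"linear": [-9.1, -0.3, 0.5], "yaw": 0}
    - {"linear": [-9.1, -0.3, 2], "yaw": 0}
    - {"linear": [-9.1, -0.3, 4], "yaw": 0}
    - {"linear": [-9.1, -0.3, 6], "yaw": 0}
    - {"linear": [-9.1, -0.3, 7.3], "yaw": 0}
    - {"linear": [-9.1, -0.3, 7.5], "yaw": 0}
    - {"linear": [-9.1, -0.3, 7.5], "yaw": 0}
    - {"linear": [-9.1, -0.3, 7.5], "yaw": 0}

```text
time_s: 12.1
position: [625.2, -18.3, 208.5]
ee_rot: [-3.141, 0.001, 3.116]
contact_force: [0.1, 0.5, 0.7]
opening: 1.001
gripper_force: 0.0
```

>>> apply_moves:
  motion:
    - {"linear": [0, 0, 0], "yaw": 0}
    - {"linear": [0, 0, 0], "yaw": 0}
    - {"linear": [0, 0, 0], "yaw": 0}
    - {"linear": [0, 0, 0], "yaw": 0}
    - {"linear": [0, 0, 0], "yaw": 0}
    - {"linear": [0, 0, 0], "yaw": 0}
    - {"linear": [0, 0, 0], "yaw": 0}
    - {"linear": [0, 0, 0], "yaw": 0}
    - {"linear": [0, 0, 0], "yaw": 0}
    - {"linear": [0, 0, 0], "yaw": 0}
  jaw: 1
  grip_force: 18

```text
time_s: 13.1
position: [624.9, -17.9, 207.6]
ee_rot: [3.141, -0.0, 3.116]
contact_force: [-0.3, 4.2, -0.4]
opening: 0.386
gripper_force: 18.0
```

```bash
python3 - <<'E'
from h import *
s=imaging.grab_frame("scene")
cv2.imwrite("pics/p3.png",cv2.resize(s["img"][60:240,130:330],(667,600),interpolation=cv2.INTER_CUBIC)[:,:,::-1])
to()
q0=1.4588
for q in np.r_[np.arange(1.38,0,-.08),0,-.03]:
    a=q+.536;b=q0+.536; print(round(q,2),"x",round(14.7*(np.cos(a)-np.cos(b)),2),"z",round(-14.7*(np.sin(a)-np.sin(b)),2))
E
```

```text
13.15 [624.9 -17.9 207.6] [3.141 0.    3.116] F [ 0.1  4.2 -0.4] 0.389 18.0 q6 -1.65
1.38 x 1.07 z -0.43
1.3 x 2.19 z -0.79
1.22 x 3.34 z -1.05
1.14 x 4.5 z -1.22
1.06 x 5.68 z -1.3
0.98 x 6.85 z -1.28
0.9 x 8.02 z -1.17
0.82 x 9.18 z -0.96
0.74 x 10.32 z -0.67
0.66 x 11.43 z -0.28
0.58 x 12.51 z 0.19
0.5 x 13.54 z 0.75
0.42 x 14.53 z 1.39
0.34 x 15.46 z 2.11
0.26 x 16.33 z 2.89
0.18 x 17.14 z 3.75
0.1 x 17.87 z 4.67
0.02 x 18.53 z 5.64
0.0 x 18.69 z 5.89
-0.03 x 18.91 z 6.27
```

View pics/p3.png

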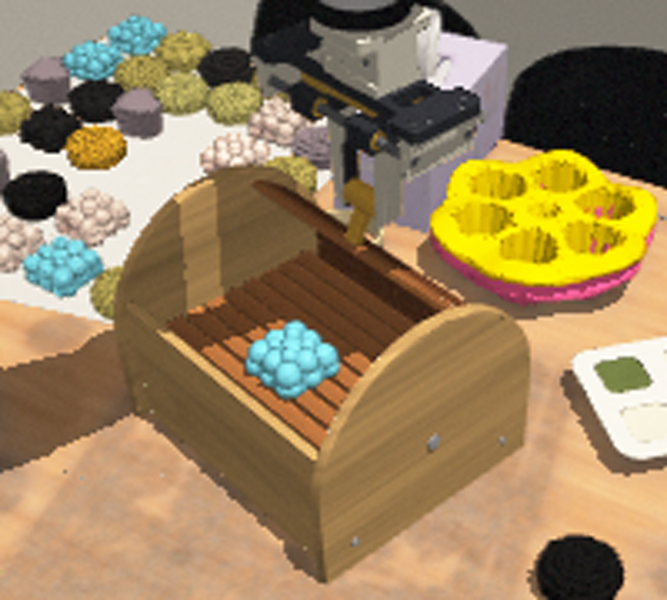

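The jaw opening of 36 mm matches the bar, and the fingers have its ends. Now roll the cover along the arc.

>>> apply_moves:
  motion:
    - {"linear": [0, 0.1, 0], "yaw": 0}
    - {"linear": [0.5, 0.2, -0.2], "yaw": 0}
    - {"linear": [1.07, 0.2, -0.43], "yaw": 0}
    - {"linear": [2.19, 0.2, -0.79], "yaw": 0}
    - {"linear": [3.34, 0.2, -1.05], "yaw": 0}
    - {"linear": [4.5, 0.2, -1.22], "yaw": 0}
    - {"linear": [5.68, 0.2, -1.3], "yaw": 0}
    - {"linear": [6.85, 0.2, -1.28], "yaw": 0}
    - {"linear": [8.02, 0.2, -1.17], "yaw": 0}
    - {"linear": [9.18, 0.2, -0.96], "yaw": 0}
    - {"linear": [9.18, 0.2, -0.96], "yaw": 0}
    - {"linear": [9.18, 0.2, -0.96], "yaw": 0}

```text
time_s: 14.35
position: [533.2, -14.7, 217.9]
ee_rot: [-3.14, 0.0, 3.116]
contact_force: [-2.2, -6.3, 7.0]
opening: 0.39
gripper_force: 18.0
```

```bash
python3 - <<'E'
from h import *
to()
for q in (.74,.66,.58,.5,.42,.34,.26,.18,.1,.05,0,-.03):
    a=q+.536;b=.82+.536; print(round(q,2),"x",round(14.7*(np.cos(a)-np.cos(b)),2),"z",round(-14.7*(np.sin(a)-np.sin(b)),2))
E
```

```text
14.35 [533.2 -14.7 217.9] [-3.14   0.     3.116] F [-2.2 -6.3  7. ] 0.39 18.0 q6 -1.66
0.74 x 1.14 z 0.3
0.66 x 2.25 z 0.68
0.58 x 3.32 z 1.16
0.5 x 4.36 z 1.71
0.42 x 5.35 z 2.35
0.34 x 6.28 z 3.07
0.26 x 7.15 z 3.86
0.18 x 7.96 z 4.71
0.1 x 8.69 z 5.63
0.05 x 9.11 z 6.23
0 x 9.51 z 6.85
-0.03 x 9.72 z 7.24
```

>>> apply_moves:
  motion:
    - {"linear": [0.5, -0.1, 0.05], "yaw": 0}
    - {"linear": [1.14, -0.1, 0.2], "yaw": 0}
    - {"linear": [2.25, -0.1, 0.6], "yaw": 0}
    - {"linear": [3.32, -0.1, 1.06], "yaw": 0}
    - {"linear": [4.36, -0.1, 1.6], "yaw": 0}
    - {"linear": [5.35, -0.1, 2.25], "yaw": 0}
    - {"linear": [6.28, -0.1, 2.97], "yaw": 0}
    - {"linear": [7.15, -0.1, 3.76], "yaw": 0}
    - {"linear": [7.96, -0.1, 4.65], "yaw": 0}
    - {"linear": [8.4, -0.1, 5.25], "yaw": 0}
    - {"linear": [8.69, -0.1, 5.6], "yaw": 0}
    - {"linear": [8.69, -0.1, 5.6], "yaw": 0}

```text
time_s: 15.55
position: [444.6, -11.8, 160.6]
ee_rot: [3.14, -0.003, 3.116]
contact_force: [-4.0, 6.1, 1.6]
opening: 0.385
gripper_force: 18.0
```

>>> apply_moves:
  motion:
    - {"linear": [0.2, 0, 0.3], "yaw": 0}
    - {"linear": [0.42, 0, 0.6], "yaw": 0}
    - {"linear": [0.6, 0, 0.9], "yaw": 0}
    - {"linear": [0.78, 0, 1.2], "yaw": 0}
    - {"linear": [0.9, 0, 1.4], "yaw": 0}
    - {"linear": [0.9, 0, 1.4], "yaw": 0}
    - {"linear": [0.9, 0, 1.4], "yaw": 0}

```text
time_s: 16.25
position: [435.8, -11.6, 146.7]
ee_rot: [3.14, -0.003, 3.116]
contact_force: [-2.8, 6.2, 0.9]
opening: 0.385
gripper_force: 18.0
```

```bash
python3 - <<'E'
from h import *
s=imaging.grab_frame("scene")
cv2.imwrite("pics/p4.png",cv2.resize(s["img"][60:240,130:330],(667,600),interpolation=cv2.INTER_CUBIC)[:,:,::-1])
to((438.3,-11.6,148.1,np.pi-.025))
E
```

```text
16.3 [435.8 -11.6 146.7] [ 3.140e+00 -3.000e-03  3.116e+00] F [-3.9  5.9  1.6] 0.382 18.0 q6 -1.68
lin cm [-0.25  0.   -0.14] yaw -0.0
```

View pics/p4.png

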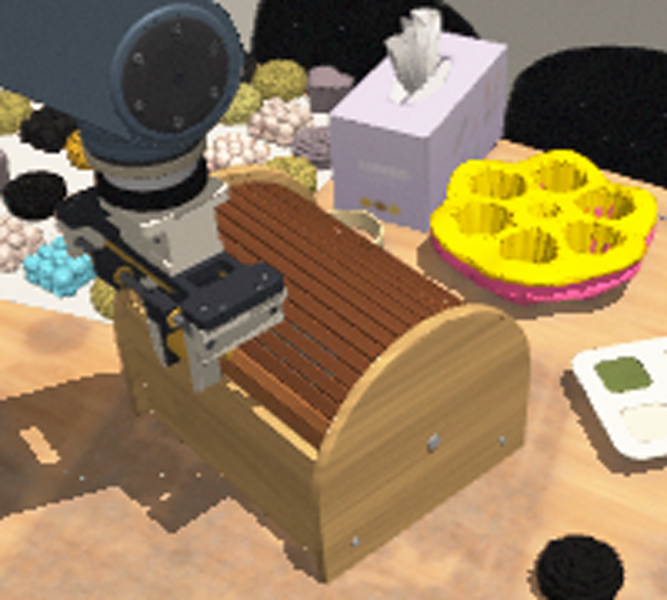

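The cover is down against the front board or nearly so, and forces are low. I'll press on along the tangent until it stops.

>>> apply_moves:
  motion:
    - {"linear": [0.05, -0.05, 0.15], "yaw": 0}
    - {"linear": [0.1, -0.1, 0.3], "yaw": 0}
    - {"linear": [0.1, 0.1, 0.4], "yaw": 0}
    - {"linear": [0.1, 0.1, 0.4], "yaw": 0}

```text
time_s: 16.7
position: [434.0, -11.4, 142.7]
ee_rot: [-3.141, -0.005, 3.117]
contact_force: [-8.7, -3.5, 6.1]
opening: 0.389
gripper_force: 18.0
```

>>> apply_moves:
  motion:
    - {"linear": [-0.1, 0, 0.15], "yaw": 0}
    - {"linear": [-0.1, 0, 0.3], "yaw": 0}
    - {"linear": [-0.1, 0, 0.4], "yaw": 0}
    - {"linear": [-0.1, 0, 0.4], "yaw": 0}

```text
time_s: 17.1
position: [434.3, -11.4, 138.9]
ee_rot: [-3.141, -0.007, 3.116]
contact_force: [-14.9, -2.3, 15.4]
opening: 0.386
gripper_force: 18.0
```

```bash
python3 -c "
from h import *
to((438.3,-11.6,148.1,np.pi-.025))"
```

```text
17.1 [434.3 -11.4 138.9] [-3.141 -0.007  3.116] F [-14.9  -2.3  15.4] 0.386 18.0 q6 -1.68
lin cm [-0.4  -0.01 -0.92] yaw -0.0
```

Force is up to about 21 N, so it has stopped. Release, back off and look.

>>> apply_moves:
  motion:
    - {"linear": [0, 0, -0.2], "yaw": 0}
    - {"linear": [0, 0, -0.2], "yaw": 0}
    - {"linear": [0, 0, -0.2], "yaw": 0}
    - {"linear": [0, 0, -0.2], "yaw": 0}
    - {"linear": [0, 0, -0.2], "yaw": 0}
    - {"linear": [0, 0, -0.2], "yaw": 0}
    - {"linear": [0, 0, -0.2], "yaw": 0}
  jaw: 0

```text
time_s: 17.8
position: [437.3, -11.4, 141.2]
ee_rot: [3.142, -0.0, 3.116]
contact_force: [0.3, 0.1, 0.1]
opening: 0.941
gripper_force: 0.0
```

>>> apply_moves:
  motion:
    - {"linear": [0, 0, -1], "yaw": 0}
    - {"linear": [0, 0, -3], "yaw": 0}
    - {"linear": [0, 0, -6], "yaw": 0}
    - {"linear": [0, 0, -9], "yaw": 0}
    - {"linear": [0, 0, -12], "yaw": 0}
    - {"linear": [0, 4, -14], "yaw": 0}
    - {"linear": [0, 8, -14], "yaw": 0}
    - {"linear": [0, 12, -14], "yaw": 0}
    - {"linear": [0, 16, -14], "yaw": 0}
    - {"linear": [0, 20, -14], "yaw": 0}
    - {"linear": [0, 24, -14], "yaw": 0}
    - {"linear": [0, 24, -14], "yaw": 0}

```text
time_s: 19.0
position: [443.0, 231.8, 281.8]
ee_rot: [3.141, 0.0, 3.119]
contact_force: [-0.0, 0.4, -0.8]
opening: 0.998
gripper_force: 0.0
```

```bash
python3 - <<'E'
from h import *
s=imaging.grab_frame("scene");t=imaging.grab_frame("top")
a=cv2.resize(s["img"][90:240,150:300],(600,600),interpolation=cv2.INTER_CUBIC)
cv2.imwrite("pics/p5.png",a[:,:,::-1])
X,Y,w=564.6,-14.8,-.025
hs=[]
for q in (0,.05,.1):
    c=-147*np.cos(q+.536);P=[X+c,Y+c*w,88+147*np.sin(q+.536)];print(q,proj(s,P).round(1),((proj(s,P)-[150,90])*4).round(0),proj(t,P).round(1))
for f,win in((s,(190,150,250,215)),(t,(160,180,205,225))):
    h=cv2.cvtColor(f["img"],cv2.COLOR_RGB2HSV);m=cv2.inRange(h,(20,170,90),(32,255,255));x0,y0,x1,y1=win
    yx=np.argwhere(m[y0:y1,x0:x1]);print(len(yx),yx.mean(0)[::-1]+[x0,y0] if len(yx) else 0)
to()
E
```

```text
0 [[186.3 166.6]] [[145. 307.]] [[177.7 210.3]]
0.05 [[187.2 164.1]] [[149. 297.]] [[177.3 208.3]]
0.1 [[188.2 161.6]] [[153. 286.]] [[176.9 206.3]]
39 [193.02564103 167.1025641 ]
183 [177.36612022 207.45355191]
19.1 [443.2 228.8 281.6] [-3.141  0.     3.118] F [ 0.1 -1.2 -0.1] 0.997 0.0 q6 -1.16
```

View pics/p5.png

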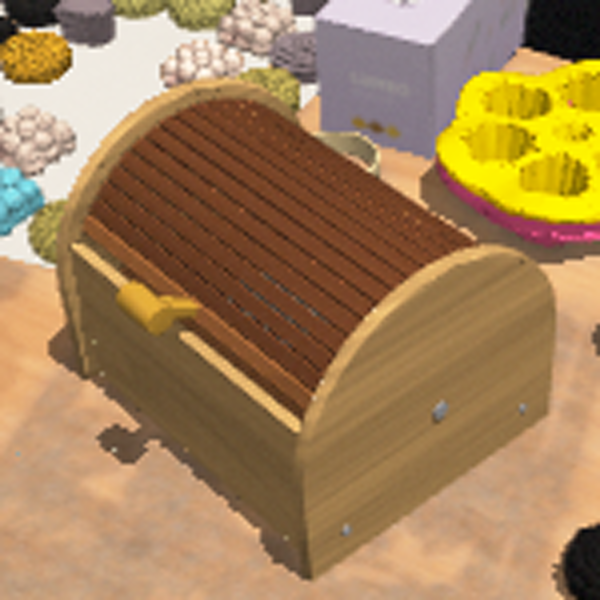

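The handle sits at about (147,307) in the crop. That matches the predicted shut position (145,307), and the cover's edge is down on the front board with no gap.

```bash
python3 -c "
from plant import bot
print(bot.finish_job())"
```

```text
the job is handed in; nothing more can be done
None
```

I set the blue soap down gently on the rack, rolled the cover fully shut by its handle, and handed the job in at about 19 s; the verdict was not shown.

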